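Stroke the flip lids of the sample strip shut

ROBOT

A 7-joint arm with a two-finger parallel gripper is mounted at the origin on a cart in front of the work surface, level with it; the furniture and walls round the work are solid. World frame = base frame: x ahead of the robot, y to its left, z up, the work surface at z = 0. Lengths are in m, angles in rad, forces in N, time in s.
With the tool pointing down it reaches from about 0.425 to 0.925 m from the base axis. Payload 6.8 kg.
Tool frame: the origin (TCP) lies between the finger pads, 19 mm behind the fingertips; this is the grasp point; z points along the fingers, y is the line along which they close (so a half turn about z gives the same grasp; the last joint's range is limited). The gripper opens to 85 mm and grips with 20 to 120 N. Pads are 22 mm wide; open, the fingers measure 114 mm over their backs; the gripper's body (76 mm by 85 mm) begins 54 mm behind the grasp point. The pads swing forward as they close: fully open they stand 13 mm farther back than shut.
Start: joints at [-1.338, 0.477, 0.022, 1.555, -0.011, 1.109, -0.083], TCP at [0.226, 0.636, 0.25] pointing down, gripper open.
Joint ranges: [-2.96, 2.96], [-0.34, 2.1], [-1.41, 1.46], [0.24, 2.44], [-1.37, 4.51], [0.17, 1.92], [-2.96, 2.96]. Speed limits (rad/s): [2.39, 2.39, 3.14, 3.14, 3.14, 3.14, 3.14].

INTERFACE

Orientations are given as a unit quaternion [w, x, y, z].
In Python, from station import bot gives the robot as it stands.
- The arm moves only by the tool servo_tool, never from a script. Its argument "motion" is a list that holds one entry, the list of rows, each a list of 5 numbers: the opening, from 0 (shut) to 1 (fully open), then the shift along the world's x, y, z each as a share of 0.04 m, from -1 to 1, then the turn about the world's z as a share of 0.12 rad, from -1 to 1. A call has 1 to 20 rows; each row shifts and turns the commanded pose from where the row before left it; what a row does not reach is not made up. A row lasts 1/10 s, in which the tool goes at most 50 mm and 8.59 degrees, less where a joint would pass 70% of its speed; a pose out of reach is approached as far as the arm can. A call with a number of a shift or a turn outside -1 to 1 is refused whole. A call with a gripper value outside its range is refused whole. The fingers move at their own pace and stop on an object; "newtons" is the grip in N (left out, the last holds). Time passes only in rows, so rows that do not move let the fingers close. It gives the time, the measured TCP pose, the force, the opening and the grip force at its end, in the units of the state.
- bot.get_obs(): the state, without advancing time (a new reading comes with each control period).
- bot.read_camera(name): name is "scene" or "top"; returns (picture, depth): 400x640x3 uint8, red, green, blue; 400x640 float32, m along the optical axis (not along the pixel's ray), 0 where there is no reading.
- bot.get_calibration(name): a dict with "fovy" (degrees; the focal length in pixels is half the picture's height over the tangent of half this angle, whatever the lens; pixels are square), "cx", "cy" (the principal point, pixels), "view" (4x4, takes a point from world to camera coordinates). Camera axes: x right, y down, z forward; pixel columns grow to the right and rows downward; lengths in m; the calibration is good to about 2 mm. A picture is of the moment at which its call begins. get_calibration takes no time and is no camera call.
- bot.hand_in(): hands the job in; it is judged then, once.
The state is a dict: "t": time; "q": joint angles; "joint_vel": joint speeds; "joint_torque": joint torques, N m; "eef_pos": TCP position; "tool_rot": TCP orientation; "contact_force": force on the tool from outside, world axes, zero at the start; "torque": the same for the moment, N m; "gripper_width": opening from 0.0 (shut) to 1.0 (fully open); "grasp_force": force on a finger pad.
Only numpy, scipy, OpenCV 4.12 (cv2) and the standard library are available. Lean on these libraries where they do the work, as an engineer would, in place of code of your own. Each camera call takes 0.05 s, during which the arm holds its last target. There are 200 camera calls.

TASK

The five small flip lids of the curved sample box stand ajar. With closed fingertips stroke lightly along the middle of the row in one continuous pass, going over each lid from its hinge towards its raised free edge, shutting the lids one after another without lifting your fingertips away from the row on the way, then take the hand away. Do not grasp, lift or shove the box, do not open any lid further, and leave everything else where it stands.

Things in the scene. Friction and masses are not known exactly. Their poses are not given: they have to be found in the camera images.
- strip_box: curved grey box, loose, 0.7 to 1.2 kg, 50 mm wide, 250 mm long: five compartments along an arc of radius 200 mm, a flat pad at each end. Origin under the row's middle, z up. Hollow side faces the box's -x (the robot, within 0.32 rad). Row at angle f (rad): x = -200 + 200 cos f, y = 200 sin f mm; lids 1 to 5 at f = 0.4, 0.2, 0, -0.2, -0.4, start pad 0.585, far pad -0.585
- start_pad (a point): centre of the top of the plain pad, 30 mm long, where the stroke begins (the box's +y end, the robot's left); lid 1's hinge is 20 mm on. Upper faces of the shut lids slope gently up from 34 mm above the bench at the hinge to 38 mm at the free edge; pads and webs between lids are 33.5 mm high
- mid1 (a point): the spot where the middle of lid 1's upper face lies once it is shut (fixed to the box, does not move with the lid)
- mid2 (a point): the spot where the middle of lid 2's upper face lies once it is shut (fixed to the box, does not move with the lid)
- mid3 (a point): the spot where the middle of lid 3's upper face lies once it is shut (fixed to the box, does not move with the lid)
- mid4 (a point): the spot where the middle of lid 4's upper face lies once it is shut (fixed to the box, does not move with the lid)
- mid5 (a point): the spot where the middle of lid 5's upper face lies once it is shut (fixed to the box, does not move with the lid)
- end_pad (a point): centre of the top of the plain pad at the far end
- lid1 (a joint): lid 1 of 5 from the start pad: white flap 48 mm wide, 33 mm long along the row, 3 mm thick, hinged across the row on its start-pad side. 0 = shut, down to -0.12 = pressed right in (4 mm at free edge; hard stop), also shut; positive = open (rad); starts 0.2 to 0.42, stop at 1.0. Stiff hinge (1 N at free edge), stays where left; tips sliding 38 mm above the bench press it down
- lid2 (a joint): lid 2 of 5 from the start pad: white flap 48 mm wide, 33 mm long along the row, 3 mm thick, hinged across the row on its start-pad side. 0 = shut, down to -0.12 = pressed right in (4 mm at free edge; hard stop), also shut; positive = open (rad); starts 0.2 to 0.42, stop at 1.0. Stiff hinge (1 N at free edge), stays where left; tips sliding 38 mm above the bench press it down
- lid3 (a joint): lid 3 of 5 from the start pad: white flap 48 mm wide, 33 mm long along the row, 3 mm thick, hinged across the row on its start-pad side. 0 = shut, down to -0.12 = pressed right in (4 mm at free edge; hard stop), also shut; positive = open (rad); starts 0.2 to 0.42, stop at 1.0. Stiff hinge (1 N at free edge), stays where left; tips sliding 38 mm above the bench press it down
- lid4 (a joint): lid 4 of 5 from the start pad: white flap 48 mm wide, 33 mm long along the row, 3 mm thick, hinged across the row on its start-pad side. 0 = shut, down to -0.12 = pressed right in (4 mm at free edge; hard stop), also shut; positive = open (rad); starts 0.2 to 0.42, stop at 1.0. Stiff hinge (1 N at free edge), stays where left; tips sliding 38 mm above the bench press it down
- lid5 (a joint): lid 5 of 5 from the start pad: white flap 48 mm wide, 33 mm long along the row, 3 mm thick, hinged across the row on its start-pad side. 0 = shut, down to -0.12 = pressed right in (4 mm at free edge; hard stop), also shut; positive = open (rad); starts 0.2 to 0.42, stop at 1.0. Stiff hinge (1 N at free edge), stays where left; tips sliding 38 mm above the bench press it down
- weight_200: small steel test weight with a knob, 29 mm across, 50 mm high, stands loose in the hollow of the arc; origin under its centre; leave alone
- ferrule: steel flanged ring, 50 mm across, 22 mm high, stands loose in the hollow of the arc; leave alone
- coupler: small brass-coloured air coupler, 26 x 50 x 26 mm, lies loose in the hollow of the arc; leave alone
- jar_d: white jar with black lid, 68 mm across, 78 mm high, nearest of its kind, behind and to the right of the box; leave alone
- calculator: black pocket calculator, 112 x 68 x 15 mm, left of the balance; leave alone

How it is judged:
By the outcome, as a careful person would: the job done as asked, in the order asked, and still so for the second after the job is handed in, with the robot touching nothing.
It also fails if it takes over 42 s, if anything falls off the work surface, if the arm or the gripper's body presses on something with over 40 N, if the wrist force passes 120 N, or if a joint passes its speed limit or range.

## Working session

There is one attempt and no reset: what is moved stays moved. The work goes in short steps, Python scripts to look and compute and a tool call to move; the robot and the scene stay as the last step left them, time stands still between calls to the robot, and variables do not carry over. Pictures are saved under pics/ and viewed, at most 10 in all, crops included, and the job is handed in when it is done.

Besides the shell and the picture viewer there is one more tool, called as name([rows], argument=value, ...), one row to a line, values as JSON. servo_tool: Moves the arm, as the interface text tells. Shift numbers are shares of 0.04 m and turn numbers shares of 0.12 rad, none past 1 either way. Its arguments: {"type":"object","properties":{"motion":{"type":"array"},"newtons":{"type":"number"}},"required":["motion"]}

```bash
mkdir -p pics
python3 - <<'E'
from station import bot
import cv2,numpy as np
o=bot.get_obs();print(o)
for n in("scene","top"):
    p,d=bot.read_camera(n);cv2.imwrite(f"pics/{n}.png",p[...,::-1]);np.savez(f"{n}.npz",p=p,d=d)
    print(n,bot.get_calibration(n))
E
```

```text
{'t': 0.0, 'q': array([-1.33808679,  0.47777693,  0.0223533 ,  1.55647745, -0.01151294,
        1.10934855, -0.08306422]), 'joint_vel': array([ 0.00122104, -0.00052007, -0.000148  , -0.00060496,  0.00013842,
        0.00079017, -0.0009923 ]), 'joint_torque': array([-2.31965705e-04, -5.96436489e+01,  1.60788082e+00, -2.81206888e+01,
        1.25232182e-02,  8.86150432e-03,  2.04654657e-05]), 'eef_pos': array([0.22544148, 0.6356179 , 0.24903054]), 'tool_rot': array([-9.28040660e-05,  1.69561832e-01,  9.85519102e-01, -9.36412728e-04]), 'contact_force': array([-0.4796278 , -0.15621771,  0.6299644 ]), 'torque': array([-0.00878945,  0.02377091,  0.021969  ]), 'grasp_force': 0.0, 'gripper_width': 0.9992654131291268}
scene {'fovy': 52.22161877148434, 'cx': 318.8380419659487, 'cy': 194.90829369851053, 'view': array([[ 0.8937099 , -0.44863824, -0.00251935, -0.46932495],
       [-0.26136772, -0.51607707, -0.81569073,  0.17112258],
       [ 0.36464988,  0.72964936, -0.57848274,  1.00058376],
       [ 0.        ,  0.        ,  0.        ,  1.        ]])}
top {'fovy': 46.00183874308347, 'cx': 320.45316115376085, 'cy': 199.00242546417778, 'view': array([[-0.0140606 , -0.99988   , -0.00650231, -0.036398  ],
       [-0.98688587,  0.01492311, -0.16072829,  0.49514133],
       [ 0.16080604,  0.0041571 , -0.98697727,  1.59358144],
       [ 0.        ,  0.        ,  0.        ,  1.        ]])}
```

View pics/top.png

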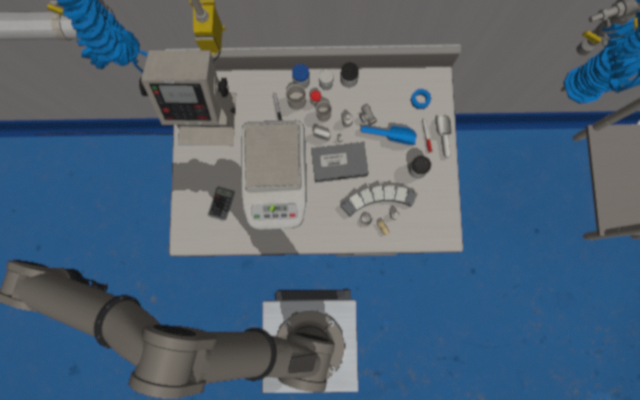

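View pics/scene.png

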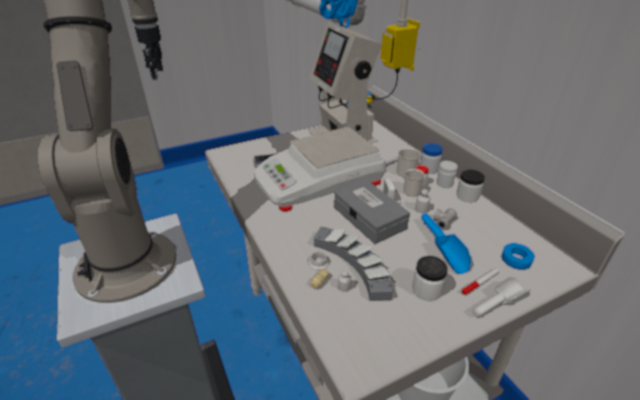

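The top view shows the box at about (343–412, 183–210) and jar_d at (420,165). The small items sit in the hollow at (365,217), (383,227) and (395,212). The scene view shows the box running from (322,235) to (380,290). Next I'll measure it from the depth points.

```bash
cat > h.py <<'E'
import numpy as np,cv2
from station import bot
def cloud(n,p,d):
    c=bot.get_calibration(n);f=200/np.tan(np.radians(c["fovy"]/2));v,u=np.mgrid[:400,:640]
    P=np.stack([(u-c["cx"])/f*d,(v-c["cy"])/f*d,d],-1)
    return (P-c["view"][:3,3])@c["view"][:3,:3]
E
python3 - <<'E'
from h import *
from scipy.optimize import least_squares
for n,box in(("top",(335,175,425,240)),("scene",(300,215,400,305))):
    z=np.load(n+".npz");W=cloud(n,z["p"],z["d"]);x0,y0,x1,y1=box
    w=W[y0:y1,x0:x1];im=z["p"][y0:y1,x0:x1]
    print(n,"bench z pctl",np.percentile(w[...,2],[5,20,40,60]).round(4))
    m=(w[...,2]>.024)&(w[...,2]<.065)&(z["d"][y0:y1,x0:x1]>0)
    k,l,s,c=cv2.connectedComponentsWithStats(m.astype(np.uint8));print(s.tolist())
    b=1+np.argmax(s[1:,4]);q=w[l==b]
    r=least_squares(lambda t:np.hypot(q[:,0]-t[0],q[:,1]-t[1])-.2,[q[:,0].mean()-.19,q[:,1].mean()],loss="soft_l1",f_scale=.02)
    C=r.x;a=np.arctan2(q[:,1]-C[1],q[:,0]-C[0]);R=np.hypot(*(q[:,:2]-C).T)
    print("centre",C,"ang",np.percentile(a,[0,.5,1,50,99,99.5,100]).round(3),"R",np.percentile(R,[1,5,50,95,99]).round(4))
    vis=cv2.resize(im[...,::-1],None,fx=8,fy=8,interpolation=cv2.INTER_CUBIC)[:600,:800]
    cs,_=cv2.findContours(cv2.resize((l==b).astype(np.uint8),None,fx=8,fy=8,interpolation=0),0,2)
    cv2.drawContours(vis,cs,-1,(0,0,255),1);cv2.imwrite(f"pics/{n}_c.png",vis)
    for i in np.arange(-.66,.67,.04):
        s_=(abs(a-r.x[0]*0-np.median(a)-i)<.02)
        if s_.any(): print(round(i,2),s_.sum(),(1e3*np.percentile(q[s_,2],[10,50,90])).round(1),(1e3*np.percentile(R[s_],[3,97])).round())
E
```

```text
top bench z pctl [-0.0071 -0.0036 -0.0007  0.0023]
[[0, 0, 90, 65, 4567], [0, 0, 33, 5, 99], [78, 0, 12, 3, 26], [6, 11, 77, 31, 1075], [56, 36, 9, 9, 56], [30, 40, 1, 1, 1], [33, 40, 1, 1, 1], [43, 49, 2, 3, 3], [45, 48, 3, 3, 4], [33, 50, 1, 1, 1], [48, 52, 1, 1, 1], [46, 52, 7, 6, 14], [52, 57, 1, 2, 2]]
centre [ 0.31407492 -0.27291339] ang [-0.518 -0.505 -0.5    0.153  0.798  0.804  0.813] R [0.1751 0.1768 0.2002 0.222  0.2241]
-0.66 21 [28.2 31.6 37.9] [178. 221.]
-0.62 33 [28.4 31.5 35.7] [176. 223.]
-0.58 32 [27.8 32.3 35.4] [176. 222.]
-0.54 31 [27.1 30.2 36.6] [177. 222.]
-0.5 25 [29.1 35.1 41.4] [179. 220.]
-0.46 34 [35.5 39.9 46.4] [176. 222.]
-0.42 34 [33.7 38.9 44.8] [176. 224.]
-0.38 35 [32.1 37.6 41.5] [176. 222.]
-0.34 35 [26.8 33.4 37. ] [177. 223.]
-0.3 25 [29.8 32.9 38.9] [176. 223.]
-0.26 36 [38.1 44.1 50. ] [177. 223.]
-0.22 33 [34.6 38.4 44. ] [175. 224.]
-0.18 39 [32.8 38.7 42.2] [177. 223.]
-0.14 32 [31.  33.7 39.2] [175. 224.]
-0.1 27 [27.2 32.1 42.9] [175. 222.]
-0.06 32 [38.4 43.8 48.1] [176. 223.]
-0.02 34 [36.  41.9 45.9] [177. 221.]
0.02 37 [33.3 38.8 42
[... 1431 characters left out ...]
0.06 42 [33.3 38.1 39.5] [177. 225.]
-0.02 42 [31.6 34.7 36.7] [178. 226.]
0.02 65 [31.8 45.  48.5] [178. 227.]
0.06 49 [27.3 44.6 47.1] [178. 228.]
0.1 39 [31.5 42.1 43.5] [178. 224.]
0.14 36 [31.7 37.7 39.5] [178. 225.]
0.18 43 [31.1 34.5 36.4] [179. 227.]
0.22 57 [30.5 47.2 52. ] [179. 228.]
0.26 46 [28.1 46.7 49.6] [178. 229.]
0.3 40 [27.2 43.3 45.8] [180. 229.]
0.34 33 [31.4 38.  40.8] [179. 228.]
0.38 40 [31.6 34.3 35.8] [179. 226.]
0.42 63 [30.1 45.  48.4] [179. 230.]
0.46 46 [28.8 44.1 45.8] [180. 228.]
0.5 42 [29.3 40.3 42.6] [179. 225.]
0.54 37 [33.  37.3 38.5] [179. 228.]
0.58 45 [30.4 34.4 36.1] [180. 226.]
0.62 49 [31.1 34.2 35.8] [180. 227.]
0.66 47 [30.7 34.  35.9] [179. 227.]
```

View pics/top_c.png

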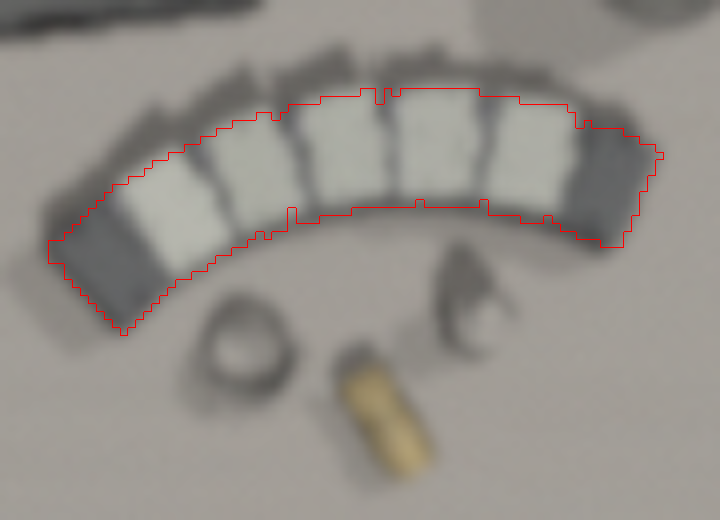

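View pics/scene_c.png

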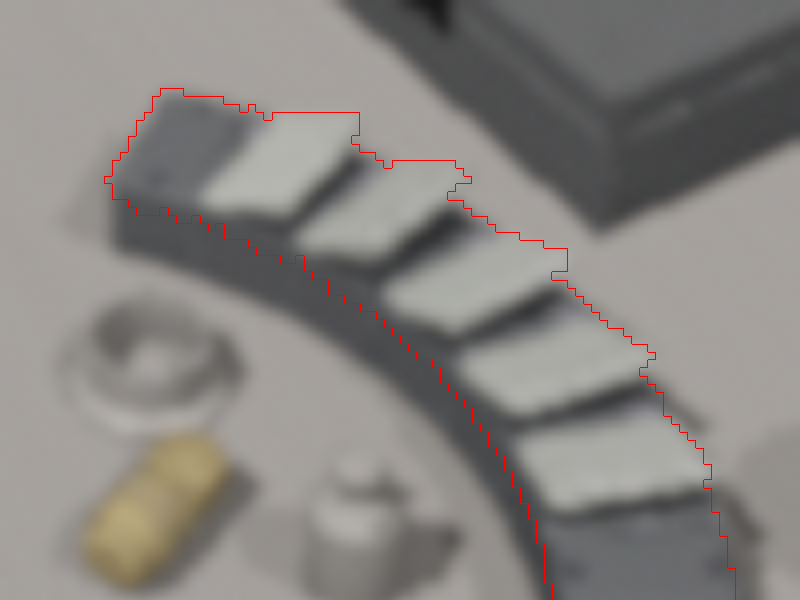

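The crops show the start pad on the left, with the lids hinged on that side. The two circle fits disagree by about 6 mm because the scene fit includes side-wall points. I'll refine using only top-surface points and the white lid centroids.

Run:
```python
from h import *
from scipy.optimize import least_squares
res={}
for n,box in(("top",(335,175,425,240)),("scene",(300,215,400,305))):
    z=np.load(n+".npz");W=cloud(n,z["p"],z["d"]);x0,y0,x1,y1=box
    w=W[y0:y1,x0:x1].copy();im=z["p"][y0:y1,x0:x1]
    b=(abs(w[...,2])<.008);off=np.median(w[...,2][b]);print(n,"bench off",off)
    m=(w[...,2]>(.031 if n=="scene" else .025))&(w[...,2]<.065)
    k,l,s,c=cv2.connectedComponentsWithStats(m.astype(np.uint8));b=1+np.argmax([s[i,4]*(abs(c[i,1]-42)<25) for i in range(1,k)])
    q=w[l==b]
    def f(t):
        # signed excess outside the 175..225 x +-0.66 footprint + radial centring
        d=q[:,:2]-t[:2];R=np.hypot(*d.T);a=np.arctan2(d[:,1],d[:,0])-t[2]
        return np.r_[np.maximum(abs(R-.2)-.023,0),.2*np.maximum(abs(a)-.65,0)]
    t=least_squares(f,[.313,-.275,.15],loss="soft_l1",f_scale=.003).x
    d=q[:,:2]-t[:2];a=np.arctan2(d[:,1],d[:,0])-t[2];R=np.hypot(*d.T)
    print("C,yaw",t.round(4),"mid",(t[:2]+.2*np.array([np.cos(t[2]),np.sin(t[2])])).round(4))
    for i in(.585,.4,.2,0,-.2,-.4,-.585):
        s_=abs(a-i)<.06; print(i,(1e3*np.percentile(R[s_],[5,50,95])).round(),(q[s_].mean(0)).round(4),"model",(t[:2]+.2*np.array([np.cos(t[2]+i),np.sin(t[2]+i)])).round(4))
    print("a ends",np.percentile(a,[.3,1,99,99.7]).round(3))
    # colour: white lids (ray cast on z=.040)
    c=bot.get_calibration(n);fo=200/np.tan(np.radians(c["fovy"]/2));Rm=c["view"][:3,:3];o=-Rm.T@c["view"][:3,3]
    wm=((l==b)&(im.min(-1)>135)).astype(np.uint8)
    k,l2,s2,c2=cv2.connectedComponentsWithStats(wm)
    for i in range(1,k):
        if s2[i,4]>40:
            r=Rm.T@[(c2[i,0]+x0-c["cx"])/fo,(c2[i,1]+y0-c["cy"])/fo,1];p=o+r*(.040-o[2])/r[2]
            e=p[:2]-t[:2];print(" lid",s2[i,4],p.round(4),"f",round(np.arctan2(e[1],e[0])-t[2],3),"R",round(np.hypot(*e),4))
```

```text
top bench off -0.0009638551692828056
C,yaw [ 0.3134 -0.273   0.1487] mid [ 0.5112 -0.2433]
0.585 [179. 201. 223.] [ 0.4625 -0.138   0.0326] model [ 0.4619 -0.139 ]
0.4 [178. 201. 222.] [ 0.4844 -0.1685  0.0389] model [ 0.484  -0.1686]
0.2 [178. 202. 222.] [ 0.502  -0.2043  0.0423] model [ 0.5013 -0.2046]
0 [178. 200. 222.] [ 0.511  -0.2435  0.0402] model [ 0.5112 -0.2433]
-0.2 [177. 202. 223.] [ 0.5141 -0.2834  0.0395] model [ 0.5131 -0.2832]
-0.4 [177. 200. 223.] [ 0.5073 -0.3225  0.0382] model [ 0.5071 -0.3227]
-0.585 [178. 202. 223.] [ 0.4957 -0.3577  0.0321] model [ 0.4946 -0.3575]
a ends [-0.656 -0.646  0.644  0.658]
 lid 373 [ 0.5124 -0.2822  0.04  ] f -0.195 R 0.1993
 lid 246 [ 0.4935 -0.1851  0.04  ] f 0.305 R 0.2004
scene bench off 0.001108310695882018
C,yaw [ 0.313  -0.276   0.1464] mid [ 0.5108 -0.2468]
0.585 [177. 200. 223.] [ 0.4614 -0.1428  0.0344] model [ 0.4618 -0.1424]
0.4 [176. 199. 224.] [ 0.4829 -0.1733  0.0417] model [ 0.4838 -0.1721]
0.2 [177. 197. 224.] [ 0.4999 -0.2098  0.0446] model [ 0.5011 -0.2081]
0 [176. 198. 222.] [ 0.509  -0.2482  0.0425] model [ 0.5108 -0.2468]
-0.2 [177. 199. 222.] [ 0.5117 -0.2879  0.0415] model [ 0.5127 -0.2867]
-0.4 [177. 201. 223.] [ 0.5061 -0.3276  0.0411] model [ 0.5066 -0.3262]
-0.585 [178. 202. 223.] [ 0.4946 -0.3618  0.0343] model [ 0.494  -0.3609]
a ends [-0.655 -0.648  0.645  0.656]
 lid 148 [ 0.4846 -0.1703  0.04  ] f 0.406 R 0.2016
 lid 125 [ 0.5035 -0.2039  0.04  ] f 0.216 R 0.2037
 lid 146 [ 0.5121 -0.2452  0.04  ] f 0.007 R 0.2015
 lid 166 [ 0.5138 -0.2864  0.04  ] f -0.198 R 0.2011
 lid 179 [ 0.507  -0.3269  0.04  ] f -0.403 R 0.2006
```

Both views agree to about 2–3 mm. The arc centre is about (0.3132, -0.2745), yaw is 0.1475, and the start pad is at (0.462, -0.141). I'm moving now, keeping outside the minimum reach and closing the fingers on the way.

servo_tool([
  [[0,0.365,-0.6,0,0.3],[0,0.365,-0.6,0,0.3],[0,0.365,-0.6,0,0.3],[0,0.365,-0.6,0,0.3],[0,0.365,-0.6,0,0.3],[0,0.365,-0.6,0,0.3],[0,0.365,-0.6,0,0.3],[0,0.365,-0.6,0,0.3],[0,0.365,-0.6,0,0.3],[0,0.365,-0.6,0,0.3],[0,0.365,-0.6,0,0.3],[0,0.365,-0.6,0,0.3],[0,0.365,-0.6,0,0.3],[0,0.365,-0.6,0,0.3],[0,0.1,-0.75,0,0],[0,0.1,-0.75,0,0],[0,0.1,-0.75,0,0],[0,0.1,-0.75,0,0],[0,0.1,-0.75,0,0],[0,0.1,-0.75,0,0]],
], newtons=20)

```text
t: 2.1
eef_pos: [0.4538, 0.1188, 0.2498]
tool_rot: [-0.0, -0.082, 0.997, -0.0]
contact_force: [1.0, 0.6, 0.1]
gripper_width: -0.002
grasp_force: 0.0
```

servo_tool([
  [[0,0.02,-0.65,0,0],[0,0.02,-0.65,0,0],[0,0.02,-0.65,0,0],[0,0.02,-0.65,0,0],[0,0.02,-0.65,0,0],[0,0.02,-0.65,0,0],[0,0.02,-0.65,0,0],[0,0.02,-0.65,0,0],[0,0.02,-0.65,0,0],[0,0.02,-0.65,0,0],[0,0,0,-0.625,0],[0,0,0,-0.625,0],[0,0,0,-0.625,0],[0,0,0,-0.625,0],[0,0,0,-0.625,0],[0,0,0,-0.625,0],[0,0,0,-0.6,0],[0,0,0,-0.3,0],[0,0,0,0,0],[0,0,0,0,0]],
])

```text
t: 4.1
eef_pos: [0.4623, -0.14, 0.0645]
tool_rot: [0.0, -0.081, 0.997, -0.0]
contact_force: [-0.6, -1.4, 0.4]
gripper_width: 0.002
grasp_force: 0.0
```

Run:
```python
from h import *
o=bot.get_obs();print(o['eef_pos'],o['contact_force'])
p,d=bot.read_camera("scene");cv2.imwrite("pics/s2.png",cv2.resize(p[200:310,290:410,::-1],None,fx=5,fy=5,interpolation=2))
```

```text
[ 0.46230806 -0.13996309  0.06447541] [-0.58663736 -1.38774298  0.38777272]
```

View pics/s2.png

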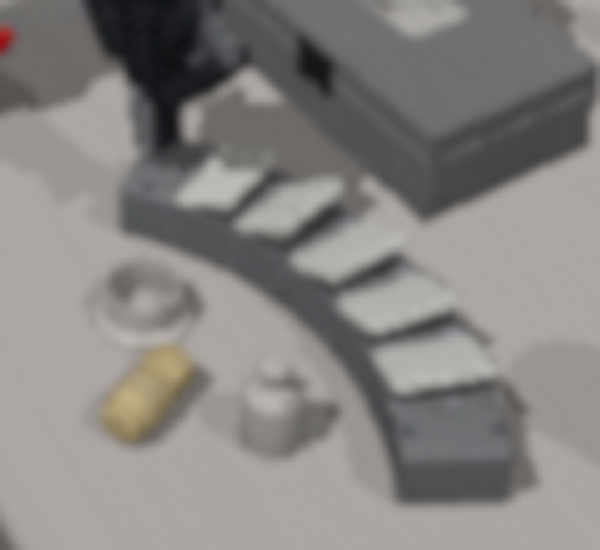

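The fingertips at crop (165,150) hang just above the start pad, whose centre is near (165,175), and all the lids are still ajar. I'm lowering gently to feel the pad.

servo_tool([
  [[0,0,0,-0.1,0],[0,0,0,-0.1,0],[0,0,0,-0.05,0],[0,0,0,0,0]],
])

```text
t: 4.55
eef_pos: [0.4619, -0.1397, 0.0538]
tool_rot: [-0.0, -0.082, 0.997, 0.0]
contact_force: [0.5, -0.4, 0.5]
gripper_width: -0.001
grasp_force: 0.0
```

servo_tool([
  [[0,0,0,-0.025,0],[0,0,0,0,0]],
])

```text
t: 4.75
eef_pos: [0.462, -0.1398, 0.053]
tool_rot: [-0.0, -0.081, 0.997, 0.0]
contact_force: [-0.1, -0.1, -0.6]
gripper_width: 0.001
grasp_force: 0.0
```

servo_tool([
  [[0,0,0,-0.02,0],[0,0,0,0,0]],
])

```text
t: 4.95
eef_pos: [0.4621, -0.1399, 0.0523]
tool_rot: [0.0, -0.081, 0.997, -0.0]
contact_force: [-0.7, -0.6, 1.8]
gripper_width: 0.002
grasp_force: 1.0
```

The pad is felt at about z = 0.0525, which puts the tips at 33.5 mm as expected. I'll stroke at about 35.5 mm tip height and work out the row numbers.

Run:
```python
import numpy as np
f=.1475+np.linspace(.585,-.585,40)
P=np.c_[.3132+.2*np.cos(f),-.2745+.2*np.sin(f)];P[0]=[.4619,-.1404]
print((np.diff(P,axis=0)/.04).round(3).tolist())
```

```text
[[0.099, -0.122], [0.095, -0.116], [0.092, -0.119], [0.088, -0.121], [0.084, -0.124], [0.081, -0.126], [0.077, -0.129], [0.073, -0.131], [0.069, -0.133], [0.065, -0.135], [0.061, -0.137], [0.057, -0.139], [0.052, -0.141], [0.048, -0.142], [0.044, -0.143], [0.04, -0.145], [0.035, -0.146], [0.031, -0.147], [0.026, -0.148], [0.022, -0.148], [0.018, -0.149], [0.013, -0.149], [0.009, -0.15], [0.004, -0.15], [-0.0, -0.15], [-0.005, -0.15], [-0.009, -0.15], [-0.014, -0.149], [-0.018, -0.149], [-0.023, -0.148], [-0.027, -0.148], [-0.032, -0.147], [-0.036, -0.146], [-0.04, -0.144], [-0.045, -0.143], [-0.049, -0.142], [-0.053, -0.14], [-0.057, -0.139], [-0.062, -0.137]]
```

servo_tool([
  [[0,0.1,-0.12,0.025,0],[0,0.095,-0.115,0.025,0],[0,0.09,-0.12,0,0],[0,0.09,-0.12,0,0],[0,0.085,-0.125,0,0],[0,0.08,-0.125,0,0],[0,0.075,-0.13,0,0],[0,0.075,-0.13,0,0],[0,0.07,-0.135,0,0],[0,0.065,-0.135,0,0],[0,0.06,-0.135,0,0]],
])

```text
t: 6.05
eef_pos: [0.4972, -0.1946, 0.0541]
tool_rot: [-0.001, -0.082, 0.997, 0.001]
contact_force: [-1.5, 1.4, 2.5]
gripper_width: 0.002
grasp_force: 1.5
```

servo_tool([
  [[0,0.055,-0.14,0,0],[0,0.05,-0.14,0,0],[0,0.05,-0.14,0,0],[0,0.045,-0.145,0,0],[0,0.04,-0.145,0,0],[0,0.035,-0.145,0,0],[0,0.03,-0.145,0,0],[0,0.025,-0.15,0,0],[0,0.02,-0.15,0,0],[0,0.02,-0.15,0,0],[0,0.015,-0.15,0,0],[0,0.01,-0.15,0,0],[0,0.005,-0.15,0,0],[0,0,-0.15,0,0]],
])

```text
t: 7.45
eef_pos: [0.5136, -0.2777, 0.0543]
tool_rot: [0.0, -0.082, 0.997, 0.0]
contact_force: [-0.5, 1.0, 1.9]
gripper_width: -0.001
grasp_force: 0.9
```

servo_tool([
  [[0,-0.005,-0.15,0,0],[0,-0.01,-0.15,0,0],[0,-0.015,-0.15,0,0],[0,-0.02,-0.15,0,0],[0,-0.025,-0.15,0,0],[0,-0.03,-0.15,0,0],[0,-0.03,-0.145,0,0],[0,-0.035,-0.145,0,0],[0,-0.04,-0.145,0,0],[0,-0.045,-0.145,0,0],[0,-0.05,-0.14,0,0],[0,-0.055,-0.14,0,0],[0,-0.055,-0.14,0,0],[0,-0.06,-0.135,0,0],[0,0,0,0,0]],
])

```text
t: 8.95
eef_pos: [0.4936, -0.3601, 0.0542]
tool_rot: [-0.0, -0.081, 0.997, -0.0]
contact_force: [-0.8, 0.5, -0.1]
gripper_width: -0.001
grasp_force: 0.0
```

The stroke ended on the far pad with forces under 4 N. I'm lifting away and checking.

servo_tool([
  [[0,0,0,0.2,0],[0,0,0,0.5,0],[0,0,0,0.8,0],[0,0,0,0.8,0],[0,0,0,0.8,0],[0,0,0,0.8,0],[0,-0.4,0.7,0.2,0],[0,-0.4,0.7,0,0],[0,0,0.7,0,0],[0,0,0.7,0,0],[0,0,0.7,0,0],[0,0,0.7,0,0],[0,0,0.7,0,0],[0,0,0.7,0,0],[0,0,0.7,0,0],[0,0,0.7,0,0],[0,0,0.7,0,0],[0,0,0.7,0,0],[0,0,0,0,0]],
])

```text
t: 10.85
eef_pos: [0.4625, -0.0186, 0.2188]
tool_rot: [0.0, -0.085, 0.996, 0.001]
contact_force: [1.4, 0.2, -0.2]
gripper_width: -0.002
grasp_force: 0.0
```

Run:
```python
from h import *
o=bot.get_obs();print(o['t'],o['eef_pos'],o['contact_force'])
p,d=bot.read_camera("scene");cv2.imwrite("pics/s3.png",cv2.resize(p[200:310,290:410,::-1],None,fx=5,fy=5,interpolation=2))
W=cloud("scene",p,d);D=W[...,:2]-[.3132,-.2745];R=np.hypot(D[...,0],D[...,1]);a=np.arctan2(D[...,1],D[...,0])-.1475
for c in(.4,.2,0,-.2,-.4):
    print(c,[round(1e3*np.median(W[(abs(R-.2)<.015)&(abs(a-c-e)<.015)][:,2])-1,1) for e in(.06,.03,0,-.03,-.06)])
```

```text
10.85 [ 0.46247285 -0.01856554  0.21877114] [ 1.38247275  0.15842612 -0.23227741]
0.4 [np.float64(34.3), np.float64(34.4), np.float64(34.4), np.float64(34.3), np.float64(35.5)]
0.2 [np.float64(33.6), np.float64(34.3), np.float64(34.2), np.float64(35.2), np.float64(35.2)]
0 [np.float64(33.6), np.float64(34.3), np.float64(35.1), np.float64(35.3), np.float64(34.7)]
-0.2 [np.float64(33.9), np.float64(34.2), np.float64(35.0), np.float64(35.1), np.float64(34.8)]
-0.4 [np.float64(34.0), np.float64(34.7), np.float64(35.0), np.float64(35.2), np.float64(35.2)]
```

View pics/s3.png

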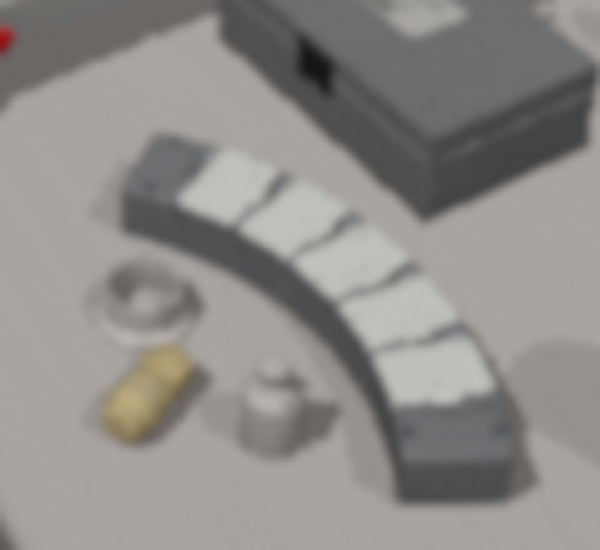

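All five lids lie flat, from crop (230,185) to (435,370), and their free edges are at about 35 mm, so they are shut. The box and the small items stand where they were. Handing in.

```bash
python3 -c "
from station import bot
print(bot.hand_in())"
```

```text
the job is handed in; nothing more can be done
None
```

All five lids were shut in one light continuous stroke from start pad to far pad, the hand was taken away with the box and the items in its hollow looking undisturbed in the final picture, and the job was handed in at about 11 s.

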